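# Load a die puck in a badge press and crank the die table home

## Task

On the badge press, first set the loose metal die puck down flat inside the empty collar on the round die table and let go of it. Then wind the crank clockwise, seen from above, some three turns, until the table comes home against its stop under the press ram and you feel the crank's clutch just begin to give; stop there at once, do not force it round, and leave the desk things where they are.

Things in the scene. Friction and masses are not known exactly. Their poses are not given: they have to be found in the camera images.
- press: Grey badge press, fixed. Origin: on the desk under the die table's vertical axis; z up. Die table: 200 mm across, top at height 52 mm, four steel collars centred 70 mm from its axis, 90 degrees apart; three hold steel pucks (tops at 82 mm), one is empty. Press frame: crank gearbox 75 x 70 mm at y +150 mm, top at 62 mm; column at x +140 mm, top at 180 mm, its arm over the ram at 143 to 177 mm.
- seat (a point): Centre of the empty collar's floor, 52 mm above the desk; turns with the table (never push that directly). Collar: inside diameter 47 mm, outside 56 mm, rim 6 mm above the floor. Starts on the press's -y side (press x within 14 mm of 0, y about -70 mm). One clockwise crank turn carries it 30 degrees anticlockwise from above; the stop comes within 4 degrees of the ram's centre.
- crank_axis (a point): Point on the fixed vertical axis of the crank, 78 mm above the desk, at press x = 0, y = +150 mm; fixed.
- handle (a point): Centre of the crank's upright black grip: a freely spinning sleeve 20 mm across, from 83 to 141 mm above the desk; this point at 120 mm. It circles 36 mm from the crank's axis, above the crank arm (top at 82 mm). Clockwise from above advances the table: first 0 to 1.6 rad of dead play with hardly any resistance, then 1 to 4 N at the handle, then solid at the stop.
- crank (a joint): Slip of the friction clutch between crank and worm shaft, rad, clockwise positive (not the crank's angle). 0 at the start; stays near 0 until the crank is loaded with 0.5 N m (some 12 to 14 N at the handle), as happens at the stop; then it slips at that force and stays slipped. 0.05 to 0.45 is the clutch just giving; over 0.45, or under -0.1, is forced.
- ram (a point): Centre of the underside of the fixed round ram, 32 mm across, 97 mm above the desk, at press x +70 mm, y 0.
- puck: Loose steel die puck, a plain cylinder 44 mm across and 30 mm high with a 2.5 mm chamfer below, 0.09 to 0.18 kg, standing on the desk on the press's right-hand (-y) side. Origin: centre of its underside; z up.
- mug: White mug, 80 mm across, 95 mm high, loose bystander. Origin: centre of its underside.
- tape: Flat cardboard ring (empty tape core), 84 mm across, 20 mm high, loose bystander. Origin: centre of its underside.
- stapler: Black stapler, 135 x 36 mm, 50 mm high, loose bystander. Origin: centre of its underside, long axis x.
Not all that is in view belongs to the job. Of the things that look like the puck, the smaller one is meant.

How it is judged:
By the outcome, as a careful person would: the job done as asked, in the order asked, and still so for the second after the job is handed in, with the robot touching nothing.
It also fails if it takes over 67 s, if anything falls off the work surface, if the arm or the gripper's body presses on something with over 40 N, if the wrist force passes 120 N, or if a joint passes its speed limit or range.

## Robot

A 6-joint arm with a two-finger parallel gripper is mounted at the origin on the work surface. World frame = base frame: x ahead of the robot, y to its left, z up, the work surface at z = 0. Lengths are in m, angles in degrees, forces in N, time in s.
With the tool pointing down it reaches from about 0.3 to 0.825 m from the base axis. Payload 5.4 kg.
Tool frame: the origin (TCP) lies between the finger pads; the fingertips stand 14 mm ahead of it and the grasp point (between the pads) lies 5 mm behind it (robot.tip_extent is the distance from the TCP to the fingertips, in m); z points along the fingers, x is the direction in which the jaws open and shut, and the axes are right-handed (so a half turn about z gives the same grasp; the last joint's range is limited). The gripper opens to 92 mm and grips with 3 to 60 N. Pads are 20 mm wide; open, the fingers measure 128 mm over their backs; the gripper's body (75 mm by 189 mm) begins 69 mm behind the grasp point.
Start: joints at [-79.991, 9.076, 91.501, -0, 79.423, -12.038], TCP at [0.216, -0.533, 0.229] pointing down, gripper open.
Joint ranges: [-166.64, 166.64], [-54.1, 131.32], [10.49, 154.53], [-73.88, 253.88], [9.74, 151.15], [-171.62, 171.62]. Speed limits (degrees/s): [147.25, 147.25, 180, 180, 180, 180].

## Interface

Orientations are given as [roll, pitch, yaw] about the fixed x, y, z axes, in that order (R = Rz(yaw) Ry(pitch) Rx(roll)).
In Python, from cell import robot, eyes, models gives the robot as it stands. The module is installed in compiled form; this text tells all that it offers.
- The arm moves only by the shell command python3 -m handwheel 'ROWS' [OPENING]. ROWS is JSON, a list of rows, each an object with "dp": the shift along the world's x, y, z in mm, a list of three; "turn": the turn, a rotation vector about the world's x, y, z in rad, a list of three. A call has 1 to 8 rows; each row is the pose to reach, as a shift and turn from the pose commanded when the call began; what a row does not reach only later rows make up. A row lasts 1/12 s, in which the tool goes at most 41.7 mm and 7.16 degrees, less where a joint would pass 70% of its speed; a pose out of reach is approached as far as the arm can. A call with a gripper value outside its range is refused whole. OPENING is the opening, from 0 (shut) to 1 (fully open), set as the call begins (- or left out, the last holds). The fingers move at their own pace and stop on an object; the grip force is fixed at half the most. Time passes only in rows, so rows that repeat a pose let the fingers close. It gives the time, the measured TCP pose, the force and the opening at its end, in the units of the state.
- robot.sense(): the state, without advancing time (a new reading comes with each control period).
- eyes.camera(name): name is "scene" or "side" or "wrist"; returns (picture, depth): 400x640x3 uint8, blue, green, red; 400x640 float32, m along the optical axis (not along the pixel's ray), 0 where there is no reading.
- eyes.calibration(name): a dict with "intrinsics" (3x3 intrinsics, pixels), "rvec" (rotation vector, rad) and "tvec" (3), from world to camera coordinates, as OpenCV has them. Camera axes: x right, y down, z forward; pixel columns grow to the right and rows downward; lengths in m; the calibration is good to about 2 mm. A picture is of the moment at which its call begins: read the wrist's pose just before it. calibration takes no time and is no camera call; for the wrist camera it gives the pose at the moment of the call.
- robot.finish_job(): hands the job in, once; it reports no verdict.
Trained networks look in the newest picture that a camera, given by its name, has taken for a name from the list of things; names that differ only in an ending like _2 or _b are one class to them, and where a whole thing is asked for, a point or a joint stands for the part that bears it (a point fixed in the world has none). Each returns a list of dicts, best first, with "confidence" (0 to 1); they miss things now and then, are a little off and sometimes report something else, mostly with a low value. They report only what shows in the picture. A call takes as long as a camera call. They do not tell look-alikes from the thing itself.
- models.search_frame(camera, name): "xy" ([column, row] in pixels, amid what is visible of it).
- models.masks_of(camera, name): "pixels" (400x640 bool, what is visible of it) and "xy" ([column, row] in pixels, amid what is visible of it).
- models.tip_of(camera, name): "xy" ([column, row] in pixels: a listed point, or the origin of a listed thing).
The state is a dict: "time_s": time; "joints": joint angles; "qvel": joint speeds; "joint_efforts": joint torques, N m; "position": TCP position; "orientation": TCP orientation; "force": force on the tool from outside, world axes, zero at the start; "moment": the same for the moment, N m; "finger_gap": finger opening in m.
Only numpy, scipy, OpenCV 4.12 (cv2) and the standard library are available. Lean on these libraries where they do the work, as an engineer would, in place of code of your own. Each camera call takes 0.05 s, during which the arm holds its last target.

## Working session

There is one attempt and no reset: what is moved stays moved. The work goes in short steps, Python scripts to look and compute and a shell command to move; the robot and the scene stay as the last step left them, time stands still between calls to the robot, and variables do not carry over. Pictures are saved under pics/ and viewed, and the job is handed in when it is done.

```bash
mkdir -p pics
cat > h.py <<'E'
import numpy as np, cv2
from cell import robot, eyes, models
def cal(n):
    c=eyes.calibration(n); R=cv2.Rodrigues(np.array(c["rvec"],float))[0]
    return np.array(c["intrinsics"]),R,np.array(c["tvec"],float).ravel()
def px2z(n,uv,z):
    K,R,t=cal(n); d=R.T@np.linalg.solve(K,[uv[0],uv[1],1.]); o=-R.T@t
    return o+d*(z-o[2])/d[2]
def proj(n,p):
    K,R,t=cal(n); q=K@(R@np.array(p,float)+t); return q[:2]/q[2]
def cloud(n,depth):
    K,R,t=cal(n); v,u=np.mgrid[0:400,0:640]; r=np.stack([u,v,np.ones_like(u)],-1).reshape(-1,3)@np.linalg.inv(K).T
    p=r*depth.reshape(-1,1); return ((p-t)@R).reshape(400,640,3)
E
python3 - <<'E'
from h import *
s=robot.sense(); print(s["time_s"],s["position"],s["orientation"],s["force"],s["finger_gap"])
for n in ("scene","side","wrist"):
    im,d=eyes.camera(n); cv2.imwrite(f"pics/{n}0.png",im); np.save(f"{n}_d0.npy",d)
    for t in ("press","puck","seat","handle","mug","tape","stapler"):
        r=models.tip_of(n,t)
        print(n,t,[(np.round(x["xy"]),round(x["confidence"],2)) for x in r[:3]])
E
```

```text
0.0 [ 0.21570213 -0.53235853  0.22762139] [-1.79976947e+02  1.06031076e-01 -6.79532278e+01] [0.34663764 0.29664077 0.37190081] 0.09206128577403296
scene press [(array([322., 213.]), 0.96), (array([364., 166.]), 0.54)]
scene puck [(array([174., 290.]), 0.95), (array([219., 273.]), 0.86)]
scene seat [(array([306., 209.]), 0.98)]
scene handle [(array([354., 150.]), 0.52)]
scene mug [(array([235., 312.]), 0.57)]
scene tape [(array([439., 180.]), 0.64), (array([308., 212.]), 0.64)]
scene stapler [(array([380., 146.]), 0.59)]
side press [(array([321., 224.]), 0.7)]
side puck [(array([365., 130.]), 0.71), (array([353., 147.]), 0.59)]
side seat [(array([325., 195.]), 0.74)]
side handle []
side mug [(array([321., 139.]), 0.7)]
side tape [(array([233., 319.]), 0.72)]
side stapler [(array([314., 340.]), 0.76)]
wrist press []
wrist puck []
wrist seat []
wrist handle []
wrist mug []
wrist tape []
wrist stapler []
```

View pics/scene0.png

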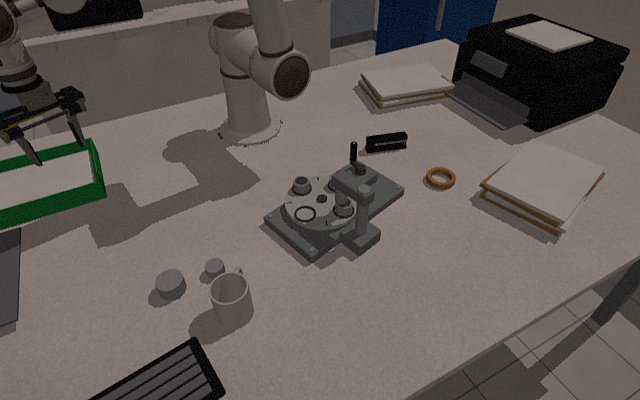

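View pics/side0.png

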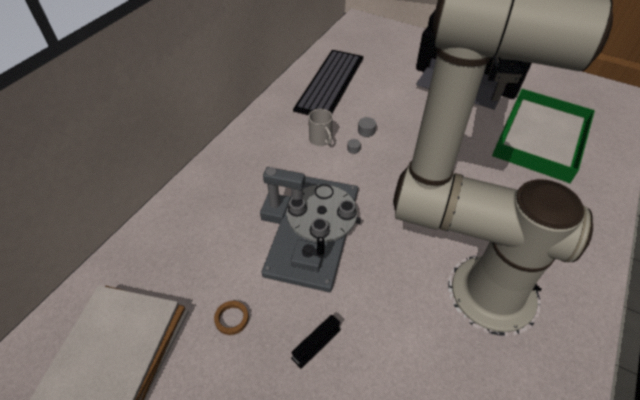

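View pics/wrist0.png

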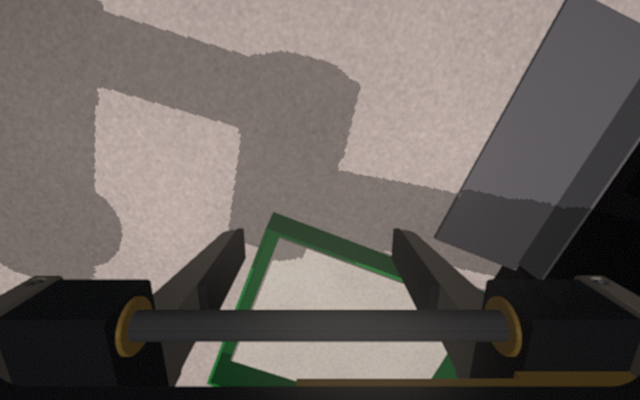

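Run:
```python
from h import *
for n,l in (("scene",dict(press=(322,213,0),pA=(174,290,0),pB=(219,273,0),seat=(306,209,.052),handle=(354,150,.12),mug=(235,312,0),tape=(439,180,0),stap=(380,146,0))),
 ("side",dict(press=(321,224,0),pA=(365,130,0),pB=(353,147,0),seat=(325,195,.052),mug=(321,139,0),tape=(233,319,0),stap=(314,340,0)))):
    K,R,t=cal(n); print(n,"cam",-R.T@t)
    for k,(u,v,z) in l.items(): print(n,k,np.round(px2z(n,(u,v),z),3))
```

```text
scene cam [ 1.19287629 -0.34362159  0.77711613]
scene press [0.503 0.019 0.   ]
scene pA [ 0.561 -0.396  0.   ]
scene pB [ 0.563 -0.291  0.   ]
scene seat [ 0.516 -0.034  0.052]
scene handle [0.434 0.157 0.12 ]
scene mug [ 0.681 -0.292  0.   ]
scene tape [0.547 0.391 0.   ]
scene stap [0.318 0.336 0.   ]
side cam [0.12063852 0.70450994 1.04320032]
side press [0.498 0.028 0.   ]
side pA [ 0.564 -0.403  0.   ]
side pB [ 0.562 -0.306  0.   ]
side seat [ 0.52  -0.035  0.052]
side mug [ 0.675 -0.287  0.   ]
side tape [0.544 0.392 0.   ]
side stap [0.342 0.34  0.   ]
```

The scene view shows the small puck at about (214,268), the larger look-alike at (170,285), the mug at (232,295), the empty collar at (305,213) and the crank grip at (354,150). Both cameras agree to within about 1 cm. Next I'll refine the positions with depth.

Run:
```python
from h import *
C=[]
for n in ("scene","side"):
    d=np.load(f"{n}_d0.npy"); P=cloud(n,d)[d>0]; C.append(P)
    for nm,(cx,cy,r,z0,z1) in dict(puck=(.562,-.30,.045,.026,.036),A=(.562,-.40,.048,.02,.06),mug=(.678,-.29,.07,.088,.105),handle=(.434,.157,.06,.125,.15),cols=(.50,.025,.11,.078,.087),desk=(.56,-.2,.03,-.02,.02)).items():
        q=P[(np.hypot(P[:,0]-cx,P[:,1]-cy)<r)&(P[:,2]>z0)&(P[:,2]<z1)]
        if len(q): print(n,nm,len(q),np.round(q.mean(0),4),"min",np.round(q.min(0),3),"max",np.round(q.max(0),3))
# top-down height/colour map, 2mm px
    im=cv2.imread(f"pics/{n}0.png"); 
    Pf=cloud(n,d); X0,Y0=.34,-.46; W,H=360,170
    M=np.zeros((300,180),np.float32)*0; col=np.zeros((370,200,3),np.uint8); hm=np.full((370,200),-1.)
    ok=(d>0)
    for p,c in zip(Pf[ok],im[ok]):
        i=int((p[1]+.46)/.002); j=int((p[0]-.34)/.002)
        if 0<=i<370 and 0<=j<200 and p[2]>hm[i,j] and p[2]<.3: hm[i,j]=p[2]; col[i,j]=c
    hv=cv2.applyColorMap(np.uint8(np.clip(hm,0,.2)/.2*255),cv2.COLORMAP_JET); hv[hm<0]=0
    o=np.hstack([col,hv]); o=cv2.rotate(o,cv2.ROTATE_90_COUNTERCLOCKWISE) if 0 else o
    cv2.imwrite(f"pics/top_{n}.png",cv2.resize(o,None,fx=1.5,fy=1.5,interpolation=0))
```

```text
scene puck 183 [ 0.5593 -0.2969  0.0278] min [ 0.537 -0.318  0.026] max [ 0.58  -0.276  0.031]
scene A 623 [ 0.565  -0.3982  0.0368] min [ 0.53  -0.428  0.02 ] max [ 0.591 -0.368  0.044]
scene mug 286 [ 0.6838 -0.2934  0.0917] min [ 0.641 -0.332  0.088] max [ 0.722 -0.253  0.095]
scene handle 43 [0.4305 0.1562 0.1343] min [0.419 0.149 0.126] max [0.437 0.166 0.141]
scene cols 213 [0.4914 0.0137 0.0797] min [ 0.419 -0.032  0.078] max [0.588 0.085 0.083]
scene desk 363 [ 0.5609 -0.2003 -0.0027] min [ 0.531 -0.23  -0.007] max [ 0.589 -0.171  0.001]
side puck 90 [ 0.5546 -0.2931  0.0286] min [ 0.536 -0.316  0.026] max [ 0.575 -0.271  0.033]
side A 239 [ 0.5541 -0.3895  0.0367] min [ 0.525 -0.424  0.02 ] max [ 0.585 -0.363  0.044]
side mug 110 [ 0.6789 -0.2887  0.0922] min [ 0.64  -0.333  0.088] max [ 0.719 -0.246  0.098]
side handle 62 [0.4236 0.164  0.137 ] min [0.415 0.153 0.126] max [0.434 0.172 0.143]
side cols 436 [0.4855 0.0443 0.0813] min [ 0.414 -0.03   0.078] max [0.585 0.106 0.086]
side desk 197 [ 0.5599 -0.1995 -0.0013] min [ 0.53  -0.227 -0.008] max [ 0.589 -0.171  0.004]
```

View pics/top_scene.png

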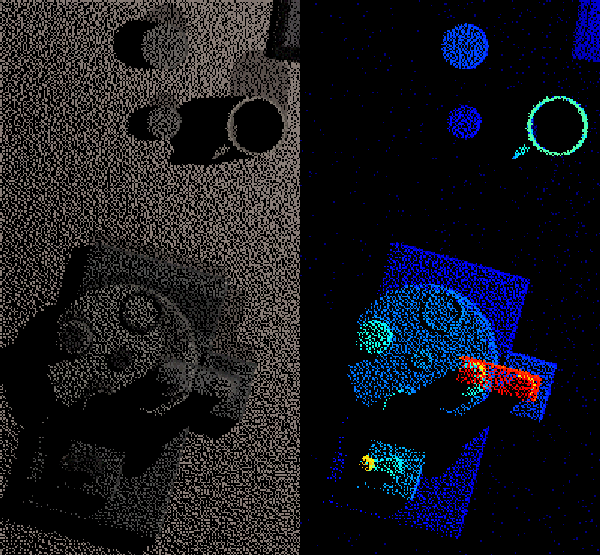

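View pics/top_side.png

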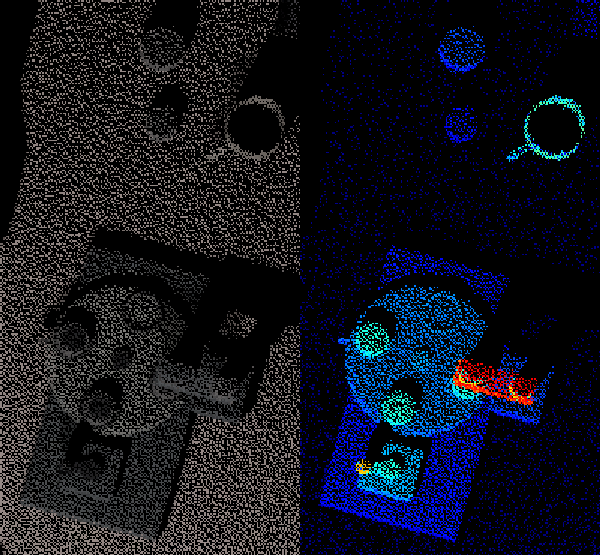

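```bash
python3 -m handwheel '[{"dp":[40,28,0],"turn":[0,0,0.1]},{"dp":[80,55,0],"turn":[0,0,0.2]},{"dp":[120,83,0],"turn":[0,0,0.3]},{"dp":[150,104,0],"turn":[0,0,0.4]},{"dp":[180,125,0],"turn":[0,0,0.4]},{"dp":[210,145,0],"turn":[0,0,0.4]},{"dp":[240,166,0],"turn":[0,0,0.4]},{"dp":[270,187,0],"turn":[0,0,0.4]}]' 1
python3 - <<'E'
from h import *
im,d=eyes.camera("wrist"); cv2.imwrite("pics/w1.png",im)
for n in("puck","mug"):
  r=models.tip_of("wrist",n); print(n,[(np.round(x["xy"]),round(x["confidence"],2),np.round(px2z("wrist",x["xy"],0),4)) for x in r])
P=cloud("wrist",d)[d>0]
q=P[(np.hypot(P[:,0]-.558,P[:,1]+.296)<.045)&(P[:,2]>.024)&(P[:,2]<.037)]
if len(q): print(len(q),q.mean(0),q.min(0),q.max(0), cv2.minEnclosingCircle((q[:,:2]*1000).astype(np.float32)))
# press fit
for n in ("scene","side"):
    dd=np.load(f"{n}_d0.npy"); P=cloud(n,dd)[dd>0]
    q=P[(P[:,2]>.165)&(P[:,2]<.185)&(np.hypot(P[:,0]-.6,P[:,1]-.06)<.12)]
    print(n,"arm",len(q),cv2.minAreaRect((q[:,:2]*1000).astype(np.float32)))
    q=P[(P[:,2]>.056)&(P[:,2]<.066)&(np.hypot(P[:,0]-.46,P[:,1]-.165)<.065)&(np.hypot(P[:,0]-.5,P[:,1]-.02)>.103)]
    print(n,"gear",len(q),cv2.minAreaRect((q[:,:2]*1000).astype(np.float32)))
    q=P[(P[:,2]>.044)&(P[:,2]<.057)&(np.hypot(P[:,0]-.5,P[:,1]-.02)<.107)]
    h=cv2.convexHull((q[:,:2]*1000).astype(np.float32)); print(n,"table",cv2.minEnclosingCircle(h))
    for k in range(3):pass
    q=P[(P[:,2]>.078)&(P[:,2]<.087)&(np.hypot(P[:,0]-.5,P[:,1]-.02)<.105)]
    _,lab,c=cv2.kmeans((q[:,:2]*1000).astype(np.float32),3,None,(3,30,.1),5,0); print(np.round(c),np.bincount(lab.ravel()))
E
```

```text
time_s: 1.87
position: [0.4877, -0.3441, 0.2287]
orientation: [-180.0, -0.0, -45.0]
force: [0.4, -0.2, -0.8]
finger_gap: 0.0916
puck [(array([385., 170.]), 0.85, array([ 0.5563, -0.3973,  0.    ])), (array([330., 109.]), 0.66, array([ 0.5585, -0.2923,  0.    ]))]
mug [(array([403.,  28.]), 0.85, array([ 0.6782, -0.2899,  0.    ]))]
1168 [ 0.55658341 -0.29545005  0.02826955] [ 0.53517644 -0.31664252  0.02590676] [ 0.57779867 -0.27430991  0.03094236] ((556.3633422851562, -295.8282775878906), 21.842975616455078)
scene arm 570 ((604.4838256835938, 45.34095764160156), (108.91157531738281, 36.74939727783203), 15.655767440795898)
scene gear 279 ((462.1722106933594, 164.97674560546875), (76.58768463134766, 64.96578979492188), 15.352460861206055)
scene table ((502.32855224609375, 19.38849449157715), 101.93714904785156)
[[439. -12.]
 [574.  47.]
 [460.  72.]] [124  81   8]
side arm 480 ((600.5189208984375, 48.033485412597656), (109.38314819335938, 41.14230728149414), 14.49173641204834)
side gear 432 ((460.90911865234375, 165.41268920898438), (75.7628173828125, 71.74375915527344), 16.4798641204834)
side table ((496.8464050292969, 18.961435317993164), 103.63963317871094)
[[562.  52.]
 [436.  -7.]
 [471.  85.]] [128 148 160]
```

View pics/w1.png

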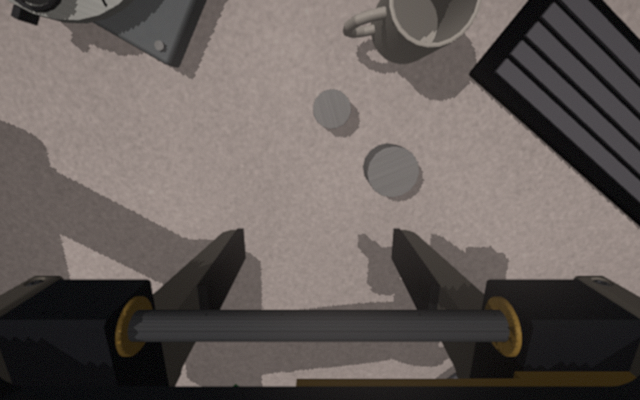

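The wrist view shows the small puck at (332,110), the bigger one at (392,171) and the mug handle at (365,25). The puck centre is (0.5565,-0.2957), with a measured radius of 21.8 mm against 22 mm given.

```bash
python3 -m handwheel '[{"dp":[35,24,-20],"turn":[0,0,0]},{"dp":[69,48,-40],"turn":[0,0,0]},{"dp":[69,48,-80],"turn":[0,0,0]},{"dp":[69,48,-120],"turn":[0,0,0]},{"dp":[69,48,-140],"turn":[0,0,0]},{"dp":[69,48,-140],"turn":[0,0,0]}]' 1
python3 - <<'E'
from h import *
im,d=eyes.camera("wrist"); cv2.imwrite("pics/w2.png",im)
P=cloud("wrist",d)[d>0]
q=P[(np.hypot(P[:,0]-.5565,P[:,1]+.2957)<.04)&(P[:,2]>.024)&(P[:,2]<.037)]
print(len(q),q.mean(0) if len(q) else 0, cv2.minEnclosingCircle((q[:,:2]*1000).astype(np.float32)) if len(q) else 0)
E
```

```text
time_s: 2.52
position: [0.5501, -0.296, 0.0817]
orientation: [179.9, 0.7, -45.1]
force: [-0.5, 0.0, 0.0]
finger_gap: 0.0916
2638 [ 0.56031247 -0.29622845  0.0321963 ] ((559.1209716796875, -297.0980529785156), 22.141462326049805)
```

View pics/w2.png

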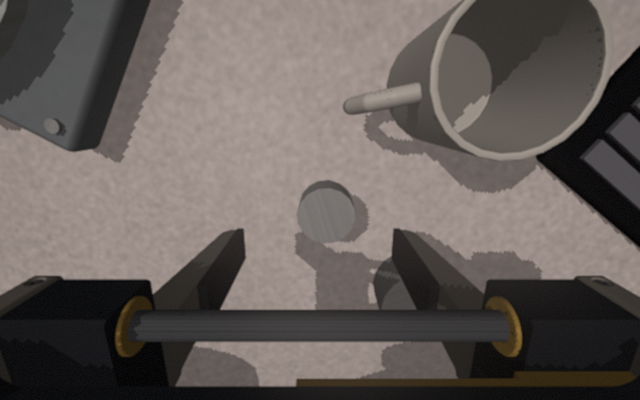

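The puck is at (327,210), centred between the fingers, with clear space on both sides. Going down to grip it.

```bash
python3 -m handwheel '[{"dp":[0,0,0],"turn":[0,0,0]},{"dp":[0,0,-25],"turn":[0,0,0]},{"dp":[0,0,-45],"turn":[0,0,0]},{"dp":[0,0,-60],"turn":[0,0,0]},{"dp":[0,0,-65],"turn":[0,0,0]},{"dp":[0,0,-65],"turn":[0,0,0]},{"dp":[0,0,-65],"turn":[0,0,0]}]' 1
python3 -m handwheel '[{"dp":[0,0,0],"turn":[0,0,0]},{"dp":[0,0,0],"turn":[0,0,0]},{"dp":[0,0,0],"turn":[0,0,0]},{"dp":[0,0,0],"turn":[0,0,0]},{"dp":[0,0,0],"turn":[0,0,0]},{"dp":[0,0,0],"turn":[0,0,0]}]' 0.3
```

```text
time_s: 3.15
position: [0.556, -0.2994, 0.026]
orientation: [-180.0, -0.2, -45.1]
force: [0.9, -1.2, -0.2]
finger_gap: 0.0918
time_s: 3.65
position: [0.5549, -0.2979, 0.0237]
orientation: [180.0, -0.0, -45.0]
force: [-0.3, 0.1, 0.4]
finger_gap: 0.0541
```

```bash
python3 -m handwheel '[{"dp":[0,0,0],"turn":[0,0,0]},{"dp":[0,0,0],"turn":[0,0,0]},{"dp":[0,0,0],"turn":[0,0,0]},{"dp":[0,0,0],"turn":[0,0,0]}]' 0.3
```

```text
time_s: 3.98
position: [0.5548, -0.2979, 0.0236]
orientation: [180.0, 0.0, -45.0]
force: [-0.2, 1.0, 0.2]
finger_gap: 0.0432
```

```bash
python3 -m handwheel '[{"dp":[0,0,30],"turn":[0,0,0]},{"dp":[0,0,65],"turn":[0,0,0]},{"dp":[0,0,100],"turn":[0,0,0]},{"dp":[-10,30,125],"turn":[0,0,0.1]},{"dp":[-20,65,140],"turn":[0,0,0.2]},{"dp":[-30,100,150],"turn":[0,0,0.27]},{"dp":[-40,120,150],"turn":[0,0,0.27]},{"dp":[-40,120,150],"turn":[0,0,0.27]}]'
python3 -m handwheel '[{"dp":[0,0,0],"turn":[0,0,0]},{"dp":[0,0,0],"turn":[0,0,0]},{"dp":[0,0,0],"turn":[0,0,0]}]'
python3 - <<'E'
from h import *
im,d=eyes.camera("wrist"); cv2.imwrite("pics/w3.png",im); np.save("w3.npy",d)
np.save("w3P.npy",cloud("wrist",d))
for n,z in(("seat",.052),("press",0),("handle",.12)):
  r=models.tip_of("wrist",n); print(n,[(np.round(x["xy"]),round(x["confidence"],2),np.round(px2z("wrist",x["xy"],z),4)) for x in r])
for n in("scene","side"):
  im,d=eyes.camera(n); cv2.imwrite(f"pics/{n}3.png",im)
  r=models.tip_of(n,"seat"); print(n,[(x["xy"],round(x["confidence"],2),np.round(px2z(n,x["xy"],.052),4)) for x in r])
print(robot.sense()["position"])
E
```

```text
time_s: 4.65
position: [0.5135, -0.174, 0.1738]
orientation: [-179.9, 0.1, -29.4]
force: [-1.1, 0.2, -1.2]
finger_gap: 0.0433
time_s: 4.9
position: [0.5149, -0.1789, 0.1732]
orientation: [180.0, 0.0, -29.6]
force: [0.1, 0.6, -1.0]
finger_gap: 0.0425
seat [(array([254.,  59.]), 0.71, array([ 0.528 , -0.0444,  0.052 ]))]
press [(array([207.,  21.]), 0.63, array([0.502 , 0.0197, 0.    ]))]
handle []
scene [([303.3, 213.9], 0.79, array([ 0.529 , -0.0484,  0.052 ]))]
side [([324.6, 193.8], 0.77, array([ 0.5236, -0.0387,  0.052 ]))]
[ 0.51482893 -0.17816113  0.17352253]
```

View pics/w3.png

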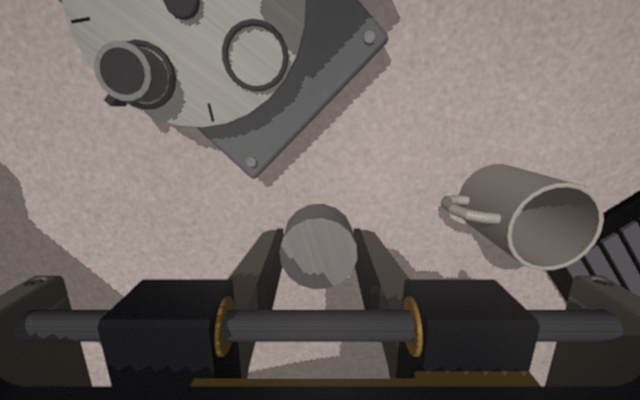

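The puck is held upright between the pads at (318,250). The empty collar is at (255,56), with the hub at (183,5). Next I'll fit the collar rim and the position of the held puck.

Run:
```python
from h import *
P=np.load("w3P.npy"); d=np.load("w3.npy"); im=cv2.imread("pics/w3.png")
def fit(q):
    A=np.c_[2*q[:,:2],np.ones(len(q))]; s=np.linalg.lstsq(A,(q[:,:2]**2).sum(1),rcond=None)[0]; return s[:2],np.sqrt(s[2]+s[0]**2+s[1]**2)
Q=P[d>0]
near=np.hypot(Q[:,0]-.526,Q[:,1]+.043)<.045
fl=Q[near]; print("z hist",np.histogram(fl[:,2],bins=np.arange(.04,.075,.002)))
rim=fl[(fl[:,2]>.0555)&(fl[:,2]<.062)]; print("rim",len(rim),fit(rim))
# image: dark ring inner/outer via contour, ray to plane .058
g=cv2.cvtColor(im,cv2.COLOR_BGR2GRAY); roi=np.zeros_like(g); cv2.circle(roi,(255,56),42,255,-1)
m=((g<90)&(roi>0)).astype(np.uint8)
cs,h=cv2.findContours(m,cv2.RETR_CCOMP,cv2.CHAIN_APPROX_NONE)
for c in cs:
    if len(c)>80:
        w=np.array([px2z("wrist",p,.058) for p in c[:,0]]); print("cont",len(c),cv2.fitEllipse(c)[:2],fit(w), np.round(px2z("wrist",cv2.fitEllipse(c)[0],.058),4))
# held puck top
s=robot.sense(); tp=s["position"]; t=Q[(np.hypot(Q[:,0]-tp[0],Q[:,1]-tp[1])<.035)&(Q[:,2]>tp[2]-.02)&(Q[:,2]<tp[2]+.02)]
print("tcp",tp); 
for a in np.arange(-.02,.02,.004):
    b=t[(t[:,2]-tp[2]>a)&(t[:,2]-tp[2]<a+.004)]; print(round(a,3),len(b),b.mean(0) if len(b) else '')
# table top edge
```

```text
z hist (array([  24,   30,   29,   25, 1560, 5499,  295,  403,  720,   22,    0,
          0,    0,    0,    0,    0,    0]), array([0.04 , 0.042, 0.044, 0.046, 0.048, 0.05 , 0.052, 0.054, 0.056,
       0.058, 0.06 , 0.062, 0.064, 0.066, 0.068, 0.07 , 0.072, 0.074]))
rim 932 (array([ 0.53034466, -0.04372653]), np.float64(0.0254690815068783))
cont 199 ((255.2106170654297, 54.97417449951172), (64.78563690185547, 72.54254913330078)) (array([ 0.53056003, -0.04358189]), np.float64(0.027233556515844266)) [ 0.531  -0.0429  0.058 ]
cont 166 ((255.39376831054688, 56.06255340576172), (55.19156265258789, 60.61642074584961)) (array([ 0.53035064, -0.04413585]), np.float64(0.023008513398347637)) [ 0.5306 -0.0436  0.058 ]
tcp [ 0.51482893 -0.17816113  0.17352253]
-0.02 119 [ 0.5252777  -0.15996943  0.15561851]
-0.016 214 [ 0.52364786 -0.16391501  0.1596903 ]
-0.012 227 [ 0.52281028 -0.16388588  0.16363548]
-0.008 256 [ 0.52298216 -0.16375418  0.16760093]
-0.004 275 [ 0.52260571 -0.16445668  0.17154079]
0.0 859 [ 0.519207   -0.17154628  0.17657898]
0.004 3992 [ 0.51695319 -0.17469887  0.17836702]
0.008 218 [ 0.51770636 -0.17174417  0.18355058]
0.012 227 [ 0.51896578 -0.17204006  0.18754124]
0.016 246 [ 0.51862022 -0.17186213  0.19150516]
```

View pics/scene3.png

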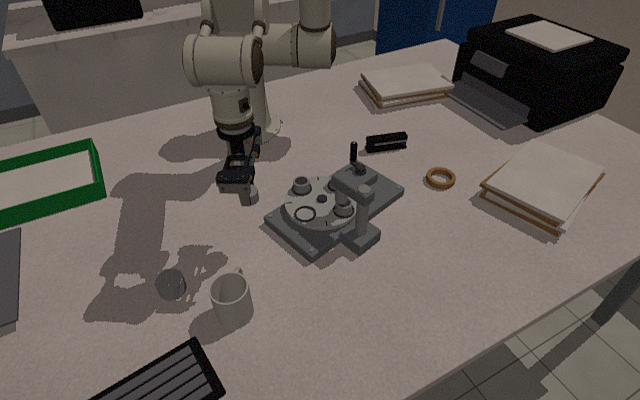

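Run:
```python
from h import *
P=np.load("w3P.npy"); d=np.load("w3.npy")
m=((d>0)&(abs(P[:,:,2]-.1783)<.003)&(np.hypot(P[:,:,0]-.517,P[:,:,1]+.1747)<.03)).astype(np.uint8)
m=cv2.morphologyEx(m,cv2.MORPH_OPEN,np.ones((3,3)))
cs,_=cv2.findContours(m,0,1); c=max(cs,key=len); print(len(c),cv2.boundingRect(c),cv2.fitEllipse(c))
w=np.array([px2z("wrist",p,.1783) for p in c[:,0]])[:,:2]
from scipy.optimize import least_squares
r=least_squares(lambda x:np.hypot(w[:,0]-x[0],w[:,1]-x[1])-x[2],[.516,-.176,.022],loss="soft_l1",f_scale=.0005); print(r.x,np.abs(r.fun).mean())
print(cv2.minEnclosingCircle((w*1000).astype(np.float32)))
q=P[m>0]; A=np.c_[q[:,:2]-q[:,:2].mean(0),np.ones(len(q))]; print("tilt plane",np.linalg.lstsq(A,q[:,2],rcond=None)[0])
```

```text
223 (279, 217, 80, 73) ((318.4354248046875, 252.8009490966797), (71.22856903076172, 77.82701110839844), 91.7544937133789)
[ 0.51664284 -0.17434354  0.02164466] 0.000263828332102335
((516.4635620117188, -174.39508056640625), 22.20918846130371)
tilt plane [-0.00205277 -0.00333294  0.17814719]
```

```bash
python3 - <<'E'
from h import *
K,R,t=cal("wrist"); s=robot.sense(); print("cam-tcp",-R.T@t-np.array(s["position"]),"fwd",R[2]); print(s["position"])
E
python3 -m handwheel '[{"dp":[3,30,0],"turn":[0,0,0]},{"dp":[6,65,0],"turn":[0,0,0]},{"dp":[10,100,-10],"turn":[0,0,0]},{"dp":[13,120,-25],"turn":[0,0,0]},{"dp":[14,130,-45],"turn":[0,0,0]},{"dp":[14,130,-60],"turn":[0,0,0]},{"dp":[14,130,-60],"turn":[0,0,0]},{"dp":[14,130,-60],"turn":[0,0,0]}]'
python3 -m handwheel '[{"dp":[0,0,0],"turn":[0,0,0]},{"dp":[0,0,0],"turn":[0,0,0]}]'
python3 - <<'E'
from h import *
s=robot.sense(); print(s["position"],s["force"])
for n in("wrist","scene","side"):
  im,d=eyes.camera(n); cv2.imwrite(f"pics/{n}4.png",im); np.save(f"{n}4.npy",cloud(n,d)*(d>0)[...,None])
a=cv2.imread("pics/scene4.png")[150:260,250:400]; b=cv2.imread("pics/side4.png")[150:260,250:400]
cv2.imwrite("pics/z4.png",np.hstack([cv2.resize(a,(400,293),interpolation=2),cv2.resize(b,(400,293),interpolation=2)]))
E
```

```text
cam-tcp [0.03894086 0.06949553 0.15455096] fwd [-0.13684758 -0.24037608 -0.96098495]
[ 0.51482893 -0.17816113  0.17352253]
time_s: 5.97
position: [0.5283, -0.0478, 0.1131]
orientation: [180.0, 0.1, -29.6]
force: [1.0, 0.0, -0.7]
finger_gap: 0.0431
time_s: 6.13
position: [0.5299, -0.0487, 0.1151]
orientation: [-180.0, -0.2, -29.6]
force: [0.9, -0.1, -1.3]
finger_gap: 0.0431
[ 0.52990178 -0.04874039  0.11513117] [ 0.91174999 -0.13759197 -1.29321463]
```

View pics/wrist4.png

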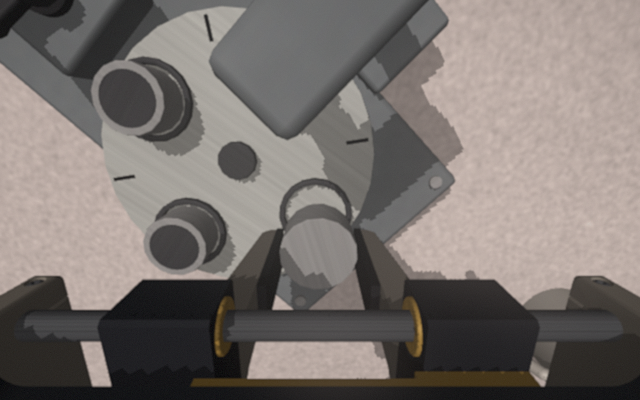

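View pics/z4.png

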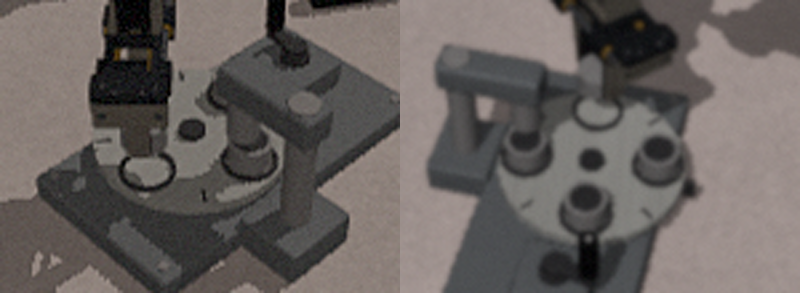

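The wrist view shows the puck at (318,250) and the far half of the collar ring behind it around (318,200). I'll refit both in this view to correct the remaining offset.

Run:
```python
from h import *
from scipy.optimize import least_squares
P=np.load("wrist4.npy"); im=cv2.imread("pics/wrist4.png"); g=cv2.cvtColor(im,cv2.COLOR_BGR2GRAY)
Q=P.reshape(-1,3)
tz=robot.sense()["position"][2]+.0047
m=((abs(P[:,:,2]-tz)<.004)&(np.hypot(P[:,:,0]-.532,P[:,:,1]+.044)<.03)).astype(np.uint8)
m=cv2.morphologyEx(m,cv2.MORPH_OPEN,np.ones((3,3)))
cs,_=cv2.findContours(m,0,1); c=max(cs,key=len); zz=np.median(P[m>0][:,2])
w=np.array([px2z("wrist",p,zz) for p in c[:,0]])[:,:2]
f=lambda w,x0,R=None:least_squares(lambda x:np.hypot(w[:,0]-x[0],w[:,1]-x[1])-(R or x[2]),x0,loss="soft_l1",f_scale=.0005)
r=f(w,[.53,-.045,.022]); print("puck",zz,r.x,np.abs(r.fun).mean())
# collar outer edge + inner edge in image via radial gradient
c0=np.array([.5305,-.044])
for rad,sgn in((.028,1),(.0235,-1)):
    pts=[]
    for a in np.radians(np.arange(10,115,3)):
        rr=np.arange(rad-.0035,rad+.0035,.0003)
        uv=np.array([proj("wrist",[c0[0]+x*np.cos(a),c0[1]+x*np.sin(a),.058]) for x in rr]).astype(np.float32)
        v=cv2.remap(cv2.GaussianBlur(g,(3,3),0),uv[:,0].reshape(1,-1),uv[:,1].reshape(1,-1),1).ravel().astype(float)
        gr=np.gradient(v)*sgn; k=gr.argmax()
        if gr[k]>3: pts.append(c0+rr[k]*np.array([np.cos(a),np.sin(a)]))
    w=np.array(pts); r=f(w,list(c0)+[rad]); r2=f(w,list(c0),rad); print(len(w),"free",r.x,"fixed",r2.x,np.abs(r2.fun).mean())
q=Q[(Q[:,2]>.0555)&(Q[:,2]<.0605)&(np.hypot(Q[:,0]-.5305,Q[:,1]+.044)<.033)]; print("rim depth",len(q),f(q,list(c0)+[.0255]).x,f(q,list(c0),.02575).x)
# table: circle by depth plane edge + pucks tops
for nm,xy in(("n1",(.437,-.01)),("n2",(.471,.085))):
    q=Q[(abs(Q[:,2]-.082)<.004)&(np.hypot(Q[:,0]-xy[0],Q[:,1]-xy[1])<.032)]; print(nm,len(q),np.round(q.mean(0),4),cv2.minEnclosingCircle((q[:,:2]*1000).astype(np.float32)))
hb=Q[(abs(Q[:,2]-.06)<.02)&(np.hypot(Q[:,0]-.5,Q[:,1]-.02)<.016)]; print("hub",np.percentile(hb[:,2],[5,50,95]))
```

```text
puck 0.11999355297072953 [ 0.53157674 -0.04412234  0.02200281] 0.0012388555483163514
35 free [ 0.5310207  -0.04052125  0.02649125] fixed [ 0.53014794 -0.0420258 ] 0.00023682129449203817
35 free [ 0.53117889 -0.0419751   0.02191618] fixed [ 0.53019457 -0.0434964 ] 0.0005525119816912839
rim depth 629 [ 0.53030259 -0.0432493   0.02560521] [ 0.53023534 -0.04340819]
n1 2868 [ 0.439  -0.0076  0.0808] ((437.6973876953125, -8.134819030761719), 22.29045867919922)
n2 4352 [0.4738 0.0843 0.0808] ((472.8506164550781, 84.62506103515625), 22.29570960998535)
hub [0.05020996 0.05818746 0.05948471]
```

```bash
python3 -m handwheel '[{"dp":[-1,1,-15],"turn":[0,0,0]},{"dp":[-1,1,-20],"turn":[0,0,0]},{"dp":[-1,1,-20],"turn":[0,0,0]},{"dp":[-1,1,-20],"turn":[0,0,0]},{"dp":[-1,1,-20],"turn":[0,0,0]},{"dp":[-1,1,-20],"turn":[0,0,0]}]'
cat > pk.py <<'E'
from h import *
from scipy.optimize import least_squares
import sys
im,d=eyes.camera("wrist"); cv2.imwrite("pics/"+sys.argv[1],im); P=cloud("wrist",d)*(d>0)[...,None]; s=robot.sense(); tp=np.array(s["position"]); print("tcp",np.round(tp,4),np.round(s["force"],1))
Q=P.reshape(-1,3)
def puck(xy,z):
    m=((abs(P[:,:,2]-z)<.004)&(np.hypot(P[:,:,0]-xy[0],P[:,:,1]-xy[1])<.027)).astype(np.uint8)
    m=cv2.morphologyEx(m,cv2.MORPH_OPEN,np.ones((3,3)))
    cs,_=cv2.findContours(m,0,1); c=max(cs,key=len); zz=np.median(P[m>0][:,2])
    w=np.array([px2z("wrist",p,zz) for p in c[:,0]])[:,:2]
    r=least_squares(lambda x:np.hypot(w[:,0]-x[0],w[:,1]-x[1])-x[2],[xy[0],xy[1],.022],loss="soft_l1",f_scale=.0003); print(np.round(r.x,4),"z",round(float(zz),4),"res",np.abs(r.fun).mean())
    return r.x[:2]
a=puck((tp[0]+.002,tp[1]+.004),tp[2]+.0045)
n1=puck((.4377,-.0081),.081); n2=puck((.4728,.0846),.081)
mid=(n1+n2)/2; h=(n2-n1)/2; o=mid+np.array([h[1],-h[0]]); print("origin",o,"seat",2*o-n2,"R",np.hypot(*(n2-o)),"need",(2*o-n2-a)*1000)
E
python3 pk.py w5.png
```

```text
time_s: 6.78
position: [0.5283, -0.0471, 0.0943]
orientation: [-180.0, -0.1, -29.6]
force: [0.4, 0.1, -1.7]
finger_gap: 0.043
tcp [ 0.5283 -0.0471  0.0942] [-0.4  0.2 -1.4]
[ 0.5303 -0.043   0.0219] z 0.0992 res 0.000674675124275857
[ 0.4402 -0.0065  0.0205] z 0.0809 res 0.0016882684590418947
[0.4737 0.0837 0.0217] z 0.0809 res 0.00034176102275928734
origin [0.50202853 0.02184911] seat [ 0.53033379 -0.04002309] R 0.06803937755177805 need [0.08070764 3.00283016]
```

View pics/w5.png

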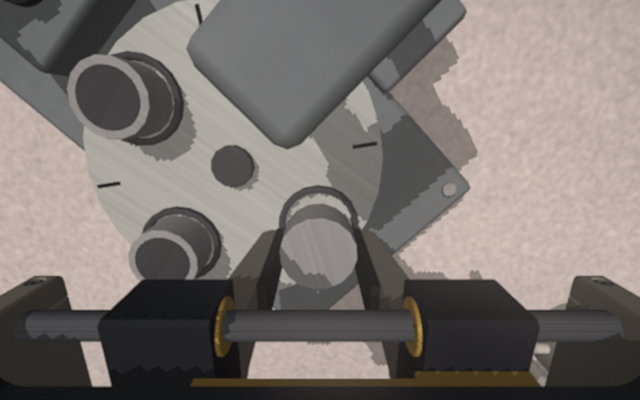

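The puck is at (0.5303,-0.0430) and the direct collar fits give about (0.5302,-0.0434). The origin estimate in this frame is off because a finger hides neighbour n1, so I'm ignoring it. Lowering while watching the force.

```bash
python3 -m handwheel '[{"dp":[0,0,-4],"turn":[0,0,0]},{"dp":[0,0,-8],"turn":[0,0,0]},{"dp":[0,0,-11],"turn":[0,0,0]},{"dp":[0,0,-13],"turn":[0,0,0]},{"dp":[0,0,-13],"turn":[0,0,0]},{"dp":[0,0,-13],"turn":[0,0,0]}]'
```

```text
time_s: 7.33
position: [0.5276, -0.0469, 0.0803]
orientation: [180.0, 0.0, -29.6]
force: [0.9, 0.7, -1.2]
finger_gap: 0.043
```

```bash
python3 -m handwheel '[{"dp":[0,0,-1],"turn":[0,0,0]},{"dp":[0,0,-2],"turn":[0,0,0]},{"dp":[0,0,-2],"turn":[0,0,0]},{"dp":[0,0,-2],"turn":[0,0,0]}]'
```

```text
time_s: 7.67
position: [0.5278, -0.0469, 0.0786]
orientation: [180.0, 0.0, -29.6]
force: [0.6, -0.3, -1.3]
finger_gap: 0.043
```

```bash
python3 -m handwheel '[{"dp":[0,0,-1],"turn":[0,0,0]},{"dp":[0,0,-2],"turn":[0,0,0]},{"dp":[0,0,-2],"turn":[0,0,0]},{"dp":[0,0,-2],"turn":[0,0,0]}]'
```

```text
time_s: 8.0
position: [0.5277, -0.0469, 0.0765]
orientation: [180.0, 0.0, -29.6]
force: [0.7, -0.1, -1.1]
finger_gap: 0.0431
```

```bash
python3 -m handwheel '[{"dp":[0,0,-1],"turn":[0,0,0]},{"dp":[0,0,-1],"turn":[0,0,0]},{"dp":[0,0,-1],"turn":[0,0,0]}]'
```

```text
time_s: 8.25
position: [0.5278, -0.0469, 0.0756]
orientation: [180.0, 0.0, -29.6]
force: [0.3, -0.3, -1.6]
finger_gap: 0.0429
```

```bash
python3 -m handwheel '[{"dp":[0,0,-1],"turn":[0,0,0]},{"dp":[0,0,-1],"turn":[0,0,0]},{"dp":[0,0,-1],"turn":[0,0,0]}]'
```

```text
time_s: 8.5
position: [0.5279, -0.047, 0.0754]
orientation: [180.0, 0.0, -29.6]
force: [-3.3, 0.7, 5.6]
finger_gap: 0.0433
```

```bash
python3 -m handwheel '[{"dp":[0,0,0],"turn":[0,0,0]},{"dp":[0,0,0],"turn":[0,0,0]},{"dp":[0,0,0],"turn":[0,0,0]},{"dp":[0,0,0],"turn":[0,0,0]},{"dp":[0,0,0],"turn":[0,0,0]}]' 0.7
python3 -m handwheel '[{"dp":[0,0,5],"turn":[0,0,0]},{"dp":[0,0,20],"turn":[0,0,0]},{"dp":[0,0,50],"turn":[0,0,0]},{"dp":[0,-20,85],"turn":[0,0,0]},{"dp":[0,-50,110],"turn":[0,0,0]},{"dp":[0,-80,120],"turn":[0,0,0]},{"dp":[0,-80,120],"turn":[0,0,0]},{"dp":[0,-80,120],"turn":[0,0,0]}]'
python3 - <<'E'
from h import *
im,d=eyes.camera("wrist"); cv2.imwrite("pics/w6.png",im); P=cloud("wrist",d)
m=(d>0)&(np.hypot(P[:,:,0]-.5302,P[:,:,1]+.0434)<.021)&(P[:,:,2]>.06); q=P[m]
A=np.c_[q[:,:2]-q[:,:2].mean(0),np.ones(len(q))]; print(len(q),q.mean(0),np.linalg.lstsq(A,q[:,2],rcond=None)[0],np.percentile(q[:,2],[5,95]))
E
```

```text
time_s: 8.92
position: [0.5278, -0.047, 0.0745]
orientation: [-180.0, -0.0, -29.6]
force: [0.6, 0.5, 0.1]
finger_gap: 0.064
time_s: 9.58
position: [0.5282, -0.1283, 0.1957]
orientation: [-180.0, -0.1, -29.7]
force: [-0.1, 0.3, -0.0]
finger_gap: 0.0646
1839 [ 0.53035769 -0.04300109  0.07912869] [-0.04279657  0.01680091  0.07912869] [0.0780055  0.08051605]
```

View pics/w6.png

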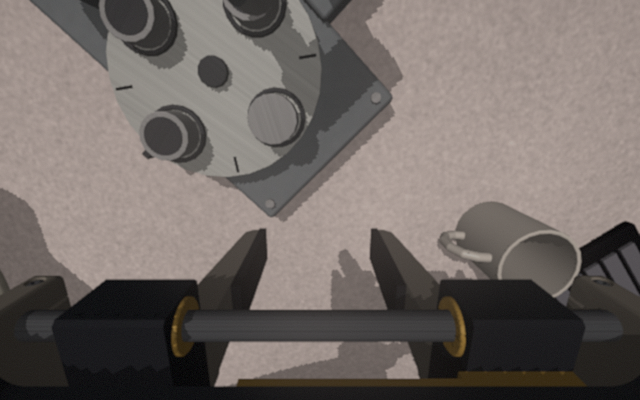

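```bash
python3 -m handwheel '[{"dp":[0,0,0],"turn":[0,0,0]}]'
python3 - <<'E'
from h import *
im,d=eyes.camera("wrist"); P=cloud("wrist",d); cv2.imwrite("pics/w7.png",cv2.resize(im[60:200,100:340],None,fx=3,fy=3))
def pl(nm,c,r,z0,z1,r0=0):
    D=np.hypot(P[:,:,0]-c[0],P[:,:,1]-c[1]); q=P[(d>0)&(D<r)&(D>r0)&(P[:,:,2]>z0)&(P[:,:,2]<z1)]
    A=np.c_[q[:,:2]-q[:,:2].mean(0),np.ones(len(q))]; print(nm,len(q),np.round(q.mean(0),4),"slope",np.round(np.linalg.lstsq(A,q[:,2],rcond=None)[0][:2],3))
pl("puck",(.5302,-.0434),.019,.06,.1); pl("n1",(.4377,-.0081),.019,.06,.1); pl("table",(.5,.02),.09,.045,.054); pl("desk",(.53,-.2),.05,-.02,.02)
E
```

```text
time_s: 9.72
position: [0.5272, -0.1259, 0.1936]
orientation: [-180.0, 0.1, -29.5]
force: [0.1, 0.4, -0.3]
finger_gap: 0.0642
puck 1543 [ 0.5303 -0.0431  0.0804] slope [-0.001 -0.001]
n1 1478 [ 0.438 -0.008  0.081] slope [-0.004  0.   ]
table 17783 [0.5    0.0149 0.0505] slope [-0.  0.]
desk 4172 [ 0.5284 -0.1956 -0.0015] slope [-0.001  0.001]
```

View pics/w7.png

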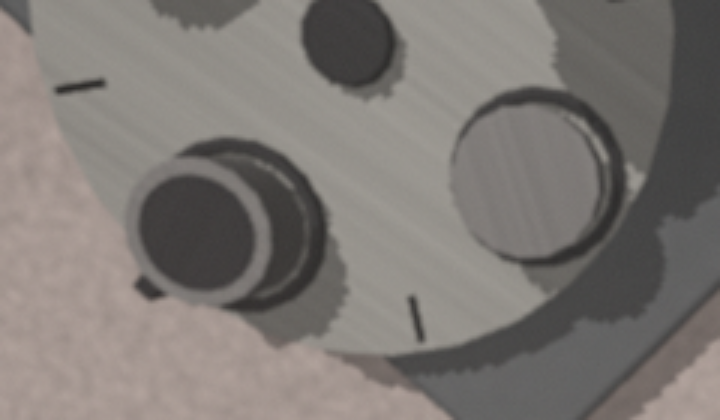

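The view shows the puck inside the collar rim. It lies flat (slope about 0) and its top is at 80.4 mm, against 81.0 mm for its neighbour. Now to the crank.

```bash
python3 -m handwheel '[{"dp":[0,0,30],"turn":[0,0,0]},{"dp":[-10,15,65],"turn":[0,0,0]},{"dp":[-25,50,66],"turn":[0,0,0]},{"dp":[-45,85,66],"turn":[0,0,0]},{"dp":[-60,120,66],"turn":[0,0,0]},{"dp":[-80,155,66],"turn":[0,0,0]},{"dp":[-97,190,66],"turn":[0,0,0]},{"dp":[-97,200,66],"turn":[0,0,0]}]' 0.7
python3 -m handwheel '[{"dp":[0,0,0],"turn":[0,0,0]},{"dp":[0,0,0],"turn":[0,0,0]},{"dp":[0,0,0],"turn":[0,0,0]},{"dp":[0,0,0],"turn":[0,0,0]}]'
python3 - <<'E'
from h import *
im,d=eyes.camera("wrist"); cv2.imwrite("pics/w8.png",im); P=cloud("wrist",d); np.save("w8P.npy",P*(d>0)[...,None])
r=models.tip_of("wrist","handle"); print([(x["xy"],round(x["confidence"],2),np.round(px2z("wrist",x["xy"],.12),4)) for x in r])
q=P[(d>0)&(np.hypot(P[:,:,0]-.461,P[:,:,1]-.165)<.055)&(P[:,:,2]>.128)&(P[:,:,2]<.15)]
print(len(q)); 
if len(q): t=q[q[:,2]>.136]; print(q.mean(0),len(t),t.mean(0),cv2.minEnclosingCircle((t[:,:2]*1000).astype(np.float32)))
print(robot.sense()["position"])
E
```

```text
time_s: 10.43
position: [0.4276, 0.0776, 0.2598]
orientation: [-180.0, 0.2, -29.3]
force: [0.8, 0.0, 0.1]
finger_gap: 0.0644
time_s: 10.77
position: [0.4313, 0.072, 0.2603]
orientation: [180.0, 0.0, -29.7]
force: [-0.2, -0.7, 0.1]
finger_gap: 0.0643
[([268.6, 119.3], 0.58, array([0.4258, 0.1596, 0.12  ]))]
402
[0.42721972 0.16090907 0.13883737] 369 [0.42675872 0.16123521 0.13937594] ((426.4109802246094, 161.3697052001953), 9.807342529296875)
[0.43121106 0.07206854 0.26040232]
```

View pics/w8.png

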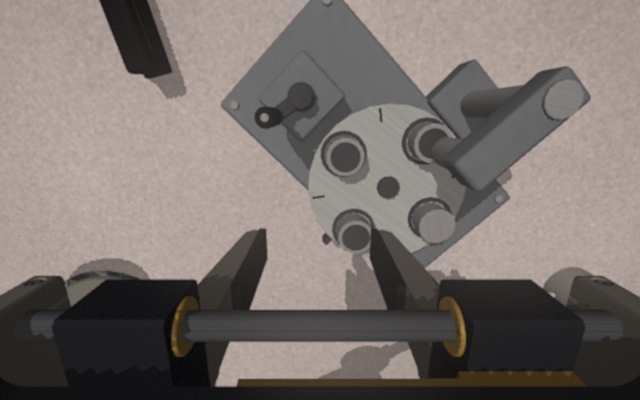

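Run:
```python
from h import *
P=np.load("w8P.npy"); im=cv2.imread("pics/w8.png")
q=P[(np.hypot(P[:,:,0]-.461,P[:,:,1]-.165)<.018)&(P[:,:,2]>.07)&(P[:,:,2]<.14)]; print(np.histogram(q[:,2],bins=np.arange(.07,.14,.004)))
print("knob",px2z("wrist",(301,95),.09))
t=q[q[:,2]>.084]; 
if len(t):print(t.mean(0),len(t),cv2.minEnclosingCircle((t[:,:2]*1000).astype(np.float32)))
t=P[(abs(P[:,:,2]-.061)<.004)&(np.hypot(P[:,:,0]-.461,P[:,:,1]-.165)<.06)&(np.hypot(P[:,:,0]-.501,P[:,:,1]-.02)>.104)]; print("gear",cv2.minAreaRect((t[:,:2]*1000).astype(np.float32)))
t=P[(P[:,:,2]>.045)&(P[:,:,2]<.0555)&(np.hypot(P[:,:,0]-.501,P[:,:,1]-.02)<.108)]; print("table",cv2.minEnclosingCircle((t[:,:2]*1000).astype(np.float32)))
cv2.imwrite("pics/w8z.png",cv2.resize(im[60:160,220:370],None,fx=5,fy=5))
```

```text
(array([  1,  27, 524,  16,   0,   0,   0,   0,   0,   0,   0,   0,   0,
         0,   0,   0,   0]), array([0.07 , 0.074, 0.078, 0.082, 0.086, 0.09 , 0.094, 0.098, 0.102,
       0.106, 0.11 , 0.114, 0.118, 0.122, 0.126, 0.13 , 0.134, 0.138]))
knob [0.46337891 0.16544088 0.09      ]
gear ((462.1170959472656, 164.89300537109375), (74.82556915283203, 69.7744369506836), 15.250335693359375)
table ((497.70172119140625, 18.00438117980957), 104.20650482177734)
```

View pics/w8z.png

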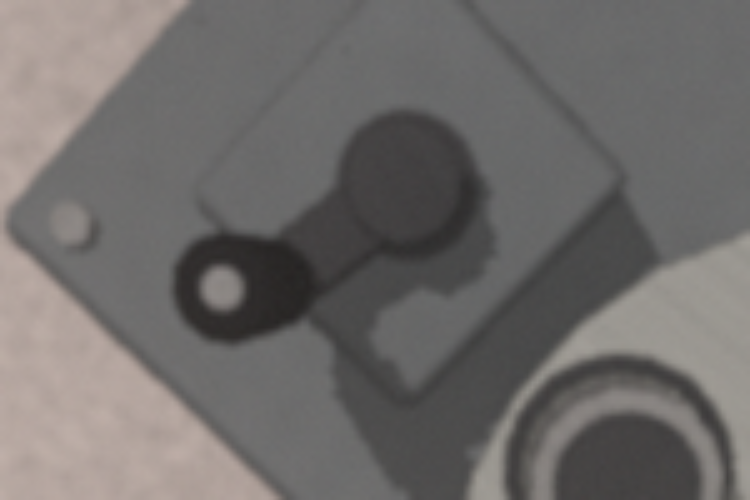

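The zoom shows the crank arm running from the hub to the grip, which is at (268,118) in the full picture. The gearbox rectangle fits at 74.8 x 69.8 mm and puts the axis at (0.4621,0.1649). The handle is 35.8 mm from it, against 36 mm given.

```bash
python3 -m handwheel '[{"dp":[-2,35,-20],"turn":[0,0,0]},{"dp":[-4,70,-45],"turn":[0,0,0]},{"dp":[-5,89,-75],"turn":[0,0,0]},{"dp":[-5,89,-85],"turn":[0,0,0]},{"dp":[-5,89,-105],"turn":[0,0,0]},{"dp":[-5,89,-130],"turn":[0,0,0]},{"dp":[-5,89,-145],"turn":[0,0,0]},{"dp":[-5,89,-145],"turn":[0,0,0]}]'
python3 -m handwheel '[{"dp":[0,0,0],"turn":[0,0,0]},{"dp":[0,0,0],"turn":[0,0,0]},{"dp":[0,0,0],"turn":[0,0,0]},{"dp":[0,0,0],"turn":[0,0,0]},{"dp":[0,0,0],"turn":[0,0,0]},{"dp":[0,0,0],"turn":[0,0,0]},{"dp":[0,0,0],"turn":[0,0,0]},{"dp":[0,0,0],"turn":[0,0,0]}]' 0.15
python3 -m handwheel '[{"dp":[0,0,0],"turn":[0,0,0]},{"dp":[0,0,0],"turn":[0,0,0]}]'
```

```text
time_s: 11.53
position: [0.4237, 0.1607, 0.1125]
orientation: [179.8, 0.3, -29.6]
force: [-1.0, -0.0, -0.8]
finger_gap: 0.0643
time_s: 12.2
position: [0.4262, 0.1621, 0.116]
orientation: [-180.0, -0.1, -29.6]
force: [1.6, 0.4, 1.4]
finger_gap: 0.0195
time_s: 12.37
position: [0.4262, 0.1621, 0.1159]
orientation: [-180.0, -0.0, -29.6]
force: [1.2, -0.7, 2.0]
finger_gap: 0.0192
```

Run:
```python
import numpy as np
for a0 in (185,65,-55):
    t=np.radians(a0-15*np.arange(1,9)); t0=np.radians(a0)
    print(a0,[[round(36*(np.cos(x)-np.cos(t0)),1),round(36*(np.sin(x)-np.sin(t0)),1)] for x in t])
```

```text
185 [[np.float64(0.4), np.float64(9.4)], [np.float64(3.2), np.float64(18.4)], [np.float64(8.3), np.float64(26.3)], [np.float64(15.2), np.float64(32.6)], [np.float64(23.6), np.float64(37.0)], [np.float64(32.7), np.float64(39.0)], [np.float64(42.1), np.float64(38.6)], [np.float64(51.1), np.float64(35.8)]]
65 [[np.float64(7.9), np.float64(-5.0)], [np.float64(14.3), np.float64(-12.0)], [np.float64(18.6), np.float64(-20.3)], [np.float64(20.6), np.float64(-29.5)], [np.float64(20.2), np.float64(-38.9)], [np.float64(17.4), np.float64(-47.8)], [np.float64(12.4), np.float64(-55.8)], [np.float64(5.4), np.float64(-62.1)]]
-55 [[np.float64(-8.3), np.float64(-4.3)], [np.float64(-17.5), np.float64(-6.4)], [np.float64(-26.9), np.float64(-6.0)], [np.float64(-35.9), np.float64(-3.1)], [np.float64(-43.8), np.float64(1.9)], [np.float64(-50.1), np.float64(8.8)], [np.float64(-54.5), np.float64(17.2)], [np.float64(-56.5), np.float64(26.4)]]
```

```bash
python3 -m handwheel '[{"dp":[0.4,9.4,0],"turn":[0,0,0]},{"dp":[3.2,18.4,0],"turn":[0,0,0]},{"dp":[8.3,26.3,0],"turn":[0,0,0]},{"dp":[15.2,32.6,0],"turn":[0,0,0]}]'
python3 -m handwheel '[{"dp":[0,0,0],"turn":[0,0,0]},{"dp":[0,0,0],"turn":[0,0,0]}]'
```

```text
time_s: 12.7
position: [0.4416, 0.1953, 0.1158]
orientation: [180.0, -0.1, -29.5]
force: [-1.7, -7.3, 2.7]
finger_gap: 0.0191
time_s: 12.87
position: [0.4419, 0.1952, 0.1159]
orientation: [-180.0, -0.0, -29.5]
force: [1.0, -1.8, 3.8]
finger_gap: 0.0193
```

```bash
python3 -m handwheel '[{"dp":[8.4,4.4,0],"turn":[0,0,0]},{"dp":[17.5,6.4,0],"turn":[0,0,0]},{"dp":[26.9,6,0],"turn":[0,0,0]},{"dp":[35.9,3.2,0],"turn":[0,0,0]},{"dp":[43.8,-1.8,0],"turn":[0,0,0]},{"dp":[50.2,-8.8,0],"turn":[0,0,0]},{"dp":[54.5,-17.1,0],"turn":[0,0,0]},{"dp":[56.5,-26.3,0],"turn":[0,0,0]}]'
python3 -m handwheel '[{"dp":[0,0,0],"turn":[0,0,0]},{"dp":[0,0,0],"turn":[0,0,0]}]'
```

```text
time_s: 13.53
position: [0.4979, 0.1694, 0.116]
orientation: [-179.8, 0.1, -29.6]
force: [0.7, 4.1, 3.7]
finger_gap: 0.0189
time_s: 13.7
position: [0.498, 0.1679, 0.1159]
orientation: [-180.0, -0.1, -29.6]
force: [2.3, -0.8, 3.2]
finger_gap: 0.0194
```

```bash
python3 -m handwheel '[{"dp":[-0.4,-9.4,0],"turn":[0,0,0]},{"dp":[-3.2,-18.4,0],"turn":[0,0,0]},{"dp":[-8.3,-26.3,0],"turn":[0,0,0]},{"dp":[-15.2,-32.6,0],"turn":[0,0,0]},{"dp":[-23.6,-37,0],"turn":[0,0,0]},{"dp":[-32.7,-39,0],"turn":[0,0,0]},{"dp":[-42.1,-38.6,0],"turn":[0,0,0]},{"dp":[-51.1,-35.8,0],"turn":[0,0,0]}]'
python3 -m handwheel '[{"dp":[-7.9,5,0],"turn":[0,0,0]},{"dp":[-14.3,12,0],"turn":[0,0,0]},{"dp":[-18.6,20.3,0],"turn":[0,0,0]},{"dp":[-20.6,29.5,0],"turn":[0,0,0]},{"dp":[-20.2,38.9,0],"turn":[0,0,0]},{"dp":[-17.4,47.8,0],"turn":[0,0,0]},{"dp":[-12.4,55.8,0],"turn":[0,0,0]},{"dp":[-5.4,62.1,0],"turn":[0,0,0]}]'
python3 - <<'E'
from h import *
im,d=eyes.camera("scene"); cv2.imwrite("pics/s9.png",im); cv2.imwrite("pics/s9z.png",cv2.resize(im[120:270,230:430],None,fx=4,fy=4,interpolation=2))
s=robot.sense(); print(s["position"],s["force"])
E
```

```text
time_s: 14.37
position: [0.446, 0.1323, 0.1158]
orientation: [-180.0, -0.1, -29.6]
force: [5.1, 3.0, 2.5]
finger_gap: 0.0195
time_s: 15.03
position: [0.4397, 0.1939, 0.1157]
orientation: [179.7, -0.0, -29.5]
force: [-1.3, -5.5, 8.3]
finger_gap: 0.0195
[0.44098975 0.19461346 0.11584647] [ 0.2397164  -2.95540025  4.07854309]
```

View pics/s9z.png

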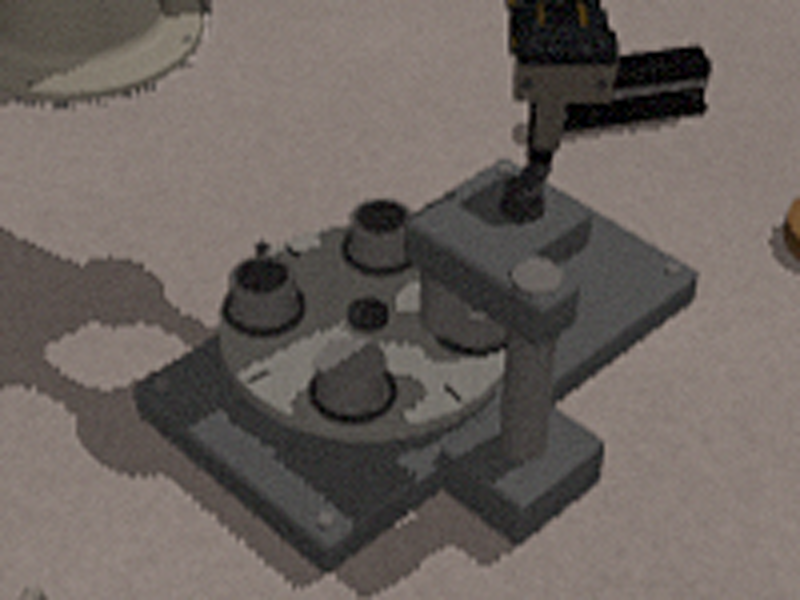

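The view shows the table turning the right way, with the puck now at the front (350,380 in the zoom) and still flat. 420° done.

```bash
python3 -m handwheel '[{"dp":[8.3,4.3,0],"turn":[0,0,0]},{"dp":[17.5,6.4,0],"turn":[0,0,0]},{"dp":[26.9,6,0],"turn":[0,0,0]},{"dp":[35.9,3.1,0],"turn":[0,0,0]},{"dp":[43.8,-1.9,0],"turn":[0,0,0]},{"dp":[50.1,-8.8,0],"turn":[0,0,0]},{"dp":[54.5,-17.2,0],"turn":[0,0,0]},{"dp":[56.5,-26.4,0],"turn":[0,0,0]}]'
python3 -m handwheel '[{"dp":[-0.4,-9.4,0],"turn":[0,0,0]},{"dp":[-3.2,-18.4,0],"turn":[0,0,0]},{"dp":[-8.3,-26.3,0],"turn":[0,0,0]},{"dp":[-15.2,-32.6,0],"turn":[0,0,0]},{"dp":[-23.6,-37,0],"turn":[0,0,0]},{"dp":[-32.7,-39,0],"turn":[0,0,0]},{"dp":[-42.1,-38.6,0],"turn":[0,0,0]},{"dp":[-51.1,-35.8,0],"turn":[0,0,0]}]'
python3 -m handwheel '[{"dp":[-7.9,5,0],"turn":[0,0,0]},{"dp":[-14.3,12,0],"turn":[0,0,0]},{"dp":[-18.6,20.3,0],"turn":[0,0,0]},{"dp":[-20.6,29.5,0],"turn":[0,0,0]},{"dp":[-20.2,38.9,0],"turn":[0,0,0]},{"dp":[-17.4,47.8,0],"turn":[0,0,0]},{"dp":[-12.4,55.8,0],"turn":[0,0,0]},{"dp":[-5.4,62.1,0],"turn":[0,0,0]}]'
python3 - <<'E'
from h import *
for n in("scene","side"):
  im,d=eyes.camera(n); cv2.imwrite(f"pics/{n}10.png",im); P=cloud(n,d); np.save(f"{n}10.npy",P*(d>0)[...,None])
  q=P[(d>0)&(abs(P[:,:,2]-.081)<.004)&(np.hypot(P[:,:,0]-.501,P[:,:,1]-.0205)<.1)]
  a=np.degrees(np.arctan2(q[:,1]-.0205,q[:,0]-.501)); print(n,len(q),np.histogram(a,bins=np.arange(-180,181,15))[0])
  im=cv2.imread(f"pics/{n}10.png")
a=cv2.imread("pics/scene10.png")[150:260,250:400]; b=cv2.imread("pics/side10.png")[150:260,250:400]
cv2.imwrite("pics/z10.png",np.hstack([cv2.resize(a,(400,293),interpolation=2),cv2.resize(b,(400,293),interpolation=2)]))
E
```

```text
time_s: 15.75
position: [0.4976, 0.1693, 0.116]
orientation: [-179.9, 0.0, -29.5]
force: [3.6, 5.3, 3.9]
finger_gap: 0.0192
time_s: 16.42
position: [0.4458, 0.1325, 0.1158]
orientation: [-180.0, -0.1, -29.6]
force: [6.1, 2.1, 2.6]
finger_gap: 0.0194
time_s: 17.08
position: [0.4397, 0.194, 0.1156]
orientation: [179.7, -0.0, -29.5]
force: [-0.0, -6.7, 8.4]
finger_gap: 0.0193
scene 473 [50  0  0  0 23 78 58  0  0  0 48 94 37  0  0  0  0  0  0  0  0  0 19 66]
side 253 [44  0  0  0 32 41 21  0  0  0  0  0  0  0  0  0  0  0  0  0  0  0 30 85]
```

View pics/z10.png

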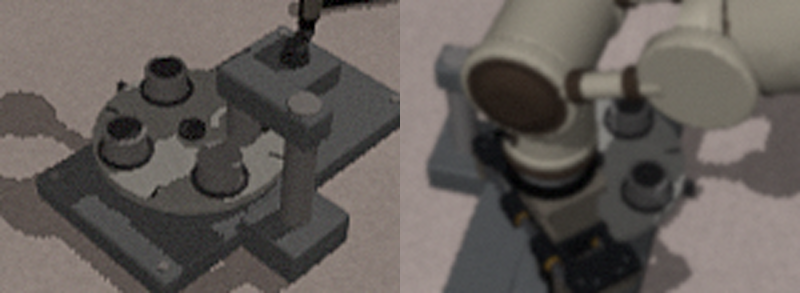

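The puck is now at about -8° in the world frame and the ram is at about 15°, so about 24° of table or 283±48° of crank remains. One more free 120°, then slower.

```bash
python3 -m handwheel '[{"dp":[8.3,4.3,0],"turn":[0,0,0]},{"dp":[17.5,6.4,0],"turn":[0,0,0]},{"dp":[26.9,6,0],"turn":[0,0,0]},{"dp":[35.9,3.1,0],"turn":[0,0,0]},{"dp":[43.8,-1.9,0],"turn":[0,0,0]},{"dp":[50.1,-8.8,0],"turn":[0,0,0]},{"dp":[54.5,-17.2,0],"turn":[0,0,0]},{"dp":[56.5,-26.4,0],"turn":[0,0,0]}]'
python3 -m handwheel '[{"dp":[-0.4,-9.4,0],"turn":[0,0,0]},{"dp":[-3.2,-18.4,0],"turn":[0,0,0]},{"dp":[-8.3,-26.3,0],"turn":[0,0,0]},{"dp":[-15.2,-32.6,0],"turn":[0,0,0]},{"dp":[-15.2,-32.6,0],"turn":[0,0,0]}]'
python3 - <<'E'
from h import *
for n in("scene","side"):
  im,d=eyes.camera(n); cv2.imwrite(f"pics/{n}11.png",im); P=cloud(n,d)
  for c0 in (172+18,-97+18,-8.4+18):
    for it in range(4):
      c=np.array([.501+.07*np.cos(np.radians(c0)),.0205+.07*np.sin(np.radians(c0))])
      q=P[(d>0)&(abs(P[:,:,2]-.081)<.004)&(np.hypot(P[:,:,0]-c[0],P[:,:,1]-c[1])<.026)]
      if len(q)<20: break
      e=cv2.minEnclosingCircle((q[:,:2]*1000).astype(np.float32)); m=np.array(e[0])/1000
      c0=np.degrees(np.arctan2(m[1]-.0205,m[0]-.501))
    print(n,len(q),c0, e[1] if len(q)>=20 else '')
E
python3 - <<'E'
import numpy as np
t0=np.radians(-55)
for st in(5,3):
  t=np.radians(-55-st*np.arange(1,9)); print(st,[(round(36*(np.cos(x)-np.cos(t0)),1),round(36*(np.sin(x)-np.sin(t0)),1)) for x in t])
E
```

```text
time_s: 17.85
position: [0.4975, 0.1697, 0.116]
orientation: [-179.9, 0.0, -29.5]
force: [3.4, 4.7, 3.9]
finger_gap: 0.0192
time_s: 18.27
position: [0.4812, 0.1348, 0.1159]
orientation: [179.9, -0.0, -29.5]
force: [1.9, -3.5, 5.3]
finger_gap: 0.0195
scene 131 -168.11460831001423 23.019819259643555
scene 164 -79.03997973361622 23.106595993041992
scene 137 6.493629417030713 22.056591033935547
side 165 -170.1330847854616 23.540573120117188
side 141 -81.17578754953995 24.53433609008789
side 0 9.6 
5 [(np.float64(-2.6), np.float64(-1.7)), (np.float64(-5.4), np.float64(-3.1)), (np.float64(-8.3), np.float64(-4.3)), (np.float64(-11.3), np.float64(-5.3)), (np.float64(-14.4), np.float64(-6.0)), (np.float64(-17.5), np.float64(-6.4)), (np.float64(-20.6), np.float64(-6.5)), (np.float64(-23.8), np.float64(-6.4))]
3 [(np.float64(-1.6), np.float64(-1.0)), (np.float64(-3.2), np.float64(-2.0)), (np.float64(-4.9), np.float64(-2.9)), (np.float64(-6.6), np.float64(-3.6)), (np.float64(-8.3), np.float64(-4.3)), (np.float64(-10.1), np.float64(-4.9)), (np.float64(-11.9), np.float64(-5.4)), (np.float64(-13.8), np.float64(-5.8))]
```

```bash
cat > inc.py <<'E'
import numpy as np
for a in range(-55,-215,-10):
    p=lambda x:36*np.array([np.cos(np.radians(x)),np.sin(np.radians(x))])
    print(a,np.round(p(a-5)-p(a),1),np.round(p(a-10)-p(a),1))
E
python3 inc.py
cat > ft.py <<'E'
from h import *
s=robot.sense(); p=np.array(s["position"])[:2]-[.4621,.1649]; a=np.arctan2(p[1],p[0]); f=np.array(s["force"])
print("ang %.1f r %.1f  resist(tangential) %.1f  radial %.1f fz %.1f t %.2f"%(np.degrees(a),np.hypot(*p)*1000,-(f[0]*np.sin(a)-f[1]*np.cos(a)),f[0]*np.cos(a)+f[1]*np.sin(a),f[2],s["time_s"]))
E
python3 ft.py
python3 -m handwheel '[{"dp":[-2.6,-1.7,0],"turn":[0,0,0]},{"dp":[-5.4,-3.1,0],"turn":[0,0,0]},{"dp":[-5.4,-3.1,0],"turn":[0,0,0]}]';python3 ft.py
```

```text
-55 [-2.6 -1.7] [-5.4 -3.1]
-65 [-2.9 -1.2] [-5.9 -2.1]
-75 [-3.1 -0.7] [-6.2 -1.1]
-85 [-3.1 -0.1] [-6.3  0. ]
-95 [-3.1  0.4] [-6.2  1.1]
-105 [-3.   0.9] [-5.9  2.1]
-115 [-2.8  1.5] [-5.4  3.1]
-125 [-2.5  1.9] [-4.8  4. ]
-135 [-2.1  2.3] [-4.   4.8]
-145 [-1.7  2.6] [-3.1  5.4]
-155 [-1.2  2.9] [-2.1  5.9]
-165 [-0.7  3.1] [-1.1  6.2]
-175 [-0.1  3.1] [0.  6.3]
-185 [0.4 3.1] [1.1 6.2]
-195 [0.9 3. ] [2.1 5.9]
-205 [1.5 2.8] [3.1 5.4]
ang -57.2 r 35.6  resist(tangential) -1.2  radial 4.3 fz 7.0 t 18.37
time_s: 18.62
position: [0.4765, 0.1323, 0.1159]
orientation: [179.9, -0.1, -29.5]
force: [2.2, -2.4, 5.6]
finger_gap: 0.0194
ang -66.2 r 35.6  resist(tangential) 1.1  radial 3.1 fz 5.6 t 18.62
```

```bash
python3 -m handwheel '[{"dp":[-2.9,-1.2,0],"turn":[0,0,0]},{"dp":[-5.9,-2.1,0],"turn":[0,0,0]},{"dp":[-5.9,-2.1,0],"turn":[0,0,0]}]';python3 ft.py
```

```text
time_s: 18.87
position: [0.4704, 0.1302, 0.1159]
orientation: [179.9, -0.0, -29.5]
force: [3.6, -1.8, 5.7]
finger_gap: 0.0192
ang -76.5 r 35.7  resist(tangential) 3.1  radial 2.6 fz 5.7 t 18.87
```

```bash
python3 -m handwheel '[{"dp":[-3.1,-0.7,0],"turn":[0,0,0]},{"dp":[-6.2,-1.1,0],"turn":[0,0,0]},{"dp":[-6.2,-1.1,0],"turn":[0,0,0]}]';python3 ft.py
```

```text
time_s: 19.12
position: [0.464, 0.1292, 0.1159]
orientation: [179.9, -0.0, -29.5]
force: [2.8, -2.6, 6.9]
finger_gap: 0.0191
ang -86.9 r 35.8  resist(tangential) 2.7  radial 2.8 fz 6.9 t 19.12
```

```bash
python3 -m handwheel '[{"dp":[-3.1,-0.1,0],"turn":[0,0,0]},{"dp":[-6.3,0,0],"turn":[0,0,0]},{"dp":[-6.3,0,0],"turn":[0,0,0]}]';python3 ft.py
```

```text
time_s: 19.37
position: [0.4576, 0.1294, 0.1158]
orientation: [179.9, 0.0, -29.5]
force: [2.0, -0.4, 7.5]
finger_gap: 0.019
ang -97.2 r 35.8  resist(tangential) 2.1  radial 0.2 fz 7.5 t 19.37
```

```bash
python3 -m handwheel '[{"dp":[-3.1,0.4,0],"turn":[0,0,0]},{"dp":[-6.2,1.1,0],"turn":[0,0,0]},{"dp":[-6.2,1.1,0],"turn":[0,0,0]}]';python3 ft.py
```

```text
time_s: 19.62
position: [0.4514, 0.1306, 0.1158]
orientation: [180.0, 0.0, -29.5]
force: [2.1, -1.3, 6.8]
finger_gap: 0.0197
ang -107.4 r 35.9  resist(tangential) 2.4  radial 0.7 fz 6.8 t 19.62
```

```bash
python3 -m handwheel '[{"dp":[-3,0.9,0],"turn":[0,0,0]},{"dp":[-5.9,2.1,0],"turn":[0,0,0]},{"dp":[-5.9,2.1,0],"turn":[0,0,0]}]';python3 ft.py
```

```text
time_s: 19.87
position: [0.4456, 0.1329, 0.1158]
orientation: [180.0, 0.0, -29.5]
force: [2.5, -0.3, 5.6]
finger_gap: 0.0192
ang -117.3 r 36.0  resist(tangential) 2.4  radial -0.8 fz 5.6 t 19.87
```

```bash
python3 -m handwheel '[{"dp":[-2.8,1.5,0],"turn":[0,0,0]},{"dp":[-5.4,3.1,0],"turn":[0,0,0]},{"dp":[-5.4,3.1,0],"turn":[0,0,0]}]';python3 ft.py
```

```text
time_s: 20.12
position: [0.4403, 0.1362, 0.1158]
orientation: [-180.0, 0.0, -29.5]
force: [2.3, 0.1, 5.7]
finger_gap: 0.0195
ang -127.2 r 36.1  resist(tangential) 1.8  radial -1.5 fz 5.7 t 20.12
```

```bash
python3 -m handwheel '[{"dp":[-2.5,1.9,0],"turn":[0,0,0]},{"dp":[-4.8,4,0],"turn":[0,0,0]},{"dp":[-4.8,4,0],"turn":[0,0,0]}]';python3 ft.py
```

```text
time_s: 20.37
position: [0.4357, 0.1402, 0.1158]
orientation: [-180.0, -0.0, -29.5]
force: [2.7, 0.5, 5.5]
finger_gap: 0.0195
ang -136.9 r 36.2  resist(tangential) 1.5  radial -2.3 fz 5.5 t 20.37
```

```bash
python3 -m handwheel '[{"dp":[-2.1,2.3,0],"turn":[0,0,0]},{"dp":[-4,4.8,0],"turn":[0,0,0]},{"dp":[-4,4.8,0],"turn":[0,0,0]}]';python3 ft.py
```

```text
time_s: 20.62
position: [0.4319, 0.145, 0.1158]
orientation: [-180.0, -0.0, -29.5]
force: [4.8, 0.9, 5.5]
finger_gap: 0.0198
ang -146.6 r 36.2  resist(tangential) 1.9  radial -4.5 fz 5.5 t 20.62
```

```bash
python3 -m handwheel '[{"dp":[-1.7,2.6,0],"turn":[0,0,0]},{"dp":[-3.1,5.4,0],"turn":[0,0,0]},{"dp":[-3.1,5.4,0],"turn":[0,0,0]}]';python3 ft.py
```

```text
time_s: 20.87
position: [0.4289, 0.1503, 0.1158]
orientation: [-180.0, -0.0, -29.5]
force: [4.7, -0.3, 4.0]
finger_gap: 0.0191
ang -156.2 r 36.3  resist(tangential) 2.1  radial -4.2 fz 4.0 t 20.87
```

```bash
python3 -m handwheel '[{"dp":[-1.2,2.9,0],"turn":[0,0,0]},{"dp":[-2.1,5.9,0],"turn":[0,0,0]},{"dp":[-2.1,5.9,0],"turn":[0,0,0]}]';python3 ft.py
```

```text
time_s: 21.12
position: [0.427, 0.1557, 0.1158]
orientation: [180.0, -0.1, -29.5]
force: [4.5, -2.2, 3.9]
finger_gap: 0.0195
ang -165.4 r 36.3  resist(tangential) 3.2  radial -3.8 fz 3.9 t 21.12
```

```bash
python3 -m handwheel '[{"dp":[-0.4,1.5,0],"turn":[0,0,0]},{"dp":[-0.7,3.1,0],"turn":[0,0,0]},{"dp":[-0.7,3.1,0],"turn":[0,0,0]}]';python3 ft.py
```

```text
time_s: 21.37
position: [0.4269, 0.1568, 0.1158]
orientation: [179.8, -0.3, -29.5]
force: [5.9, -11.1, 4.1]
finger_gap: 0.0194
ang -167.0 r 36.2  resist(tangential) 12.1  radial -3.3 fz 4.1 t 21.37
```

The stop is reached: tangential resistance jumped from 3 to 12 N. I'll advance a few degrees so the clutch just starts to slip.

```bash
python3 -m handwheel '[{"dp":[-0.2,1.3,0],"turn":[0,0,0]},{"dp":[-0.4,2.5,0],"turn":[0,0,0]},{"dp":[-0.4,2.5,0],"turn":[0,0,0]}]';python3 ft.py
```

```text
time_s: 21.62
position: [0.4265, 0.1586, 0.1158]
orientation: [179.7, -0.3, -29.5]
force: [6.2, -11.9, 3.8]
finger_gap: 0.0194
ang -170.0 r 36.2  resist(tangential) 12.8  radial -4.1 fz 3.8 t 21.62
```

Force has levelled off at 12.8 N, so the clutch is giving (about 0.05 rad). One more small step to land clearly inside the window.

```bash
python3 -m handwheel '[{"dp":[-0.1,1.5,0],"turn":[0,0,0]},{"dp":[-0.1,3,0],"turn":[0,0,0]},{"dp":[-0.1,4,0],"turn":[0,0,0]},{"dp":[-0.1,4,0],"turn":[0,0,0]}]';python3 ft.py
```

```text
time_s: 21.95
position: [0.426, 0.1624, 0.1158]
orientation: [179.6, -0.2, -29.5]
force: [4.6, -13.1, 7.1]
finger_gap: 0.0194
ang -176.1 r 36.2  resist(tangential) 13.4  radial -3.7 fz 7.1 t 21.95
```

```bash
python3 -m handwheel '[{"dp":[0,-1.5,0],"turn":[0,0,0]},{"dp":[0,-3,0],"turn":[0,0,0]},{"dp":[0,-3,0],"turn":[0,0,0]}]';python3 ft.py
python3 -m handwheel '[{"dp":[0,0,0],"turn":[0,0,0]},{"dp":[0,0,0],"turn":[0,0,0]},{"dp":[0,0,0],"turn":[0,0,0]},{"dp":[0,0,0],"turn":[0,0,0]},{"dp":[0,0,0],"turn":[0,0,0]}]' 0.6;python3 ft.py
python3 -m handwheel '[{"dp":[0,0,10],"turn":[0,0,0]},{"dp":[0,0,35],"turn":[0,0,0]},{"dp":[0,0,70],"turn":[0,0,0]},{"dp":[0,-20,105],"turn":[0,0,0]},{"dp":[0,-50,135],"turn":[0,0,0]},{"dp":[0,-80,150],"turn":[0,0,0]},{"dp":[0,-100,150],"turn":[0,0,0]},{"dp":[0,-100,150],"turn":[0,0,0]}]'
python3 -m handwheel '[{"dp":[0,0,0],"turn":[0,0,0]},{"dp":[0,0,0],"turn":[0,0,0]},{"dp":[0,0,0],"turn":[0,0,0]},{"dp":[0,0,0],"turn":[0,0,0]}]'
cat > chk.py <<'E'
from h import *
ims=[]
for n in("wrist","scene","side"):
  im,d=eyes.camera(n); cv2.imwrite(f"pics/{n}12.png",im); P=cloud(n,d)
  for c0 in (195.,-75.,105.,15.):
    for it in range(4):
      c=np.array([.501+.07*np.cos(np.radians(c0)),.0205+.07*np.sin(np.radians(c0))])
      q=P[(d>0)&(abs(P[:,:,2]-.081)<.004)&(np.hypot(P[:,:,0]-c[0],P[:,:,1]-c[1])<.026)]
      if len(q)<20: break
      e=cv2.minEnclosingCircle((q[:,:2]*1000).astype(np.float32)); m=np.array(e[0])/1000
      c0=np.degrees(np.arctan2(m[1]-.0205,m[0]-.501))
    print(n,len(q),round(c0,1), e[1] if len(q)>=20 else '')
  for t in("mug","tape","stapler"):
    r=models.tip_of(n,t); print(n,t,[(np.round(x["xy"]),round(x["confidence"],2),np.round(px2z(n,x["xy"],0),3)) for x in r[:1]])
  q=P[(d>0)&(np.hypot(P[:,:,0]-.4621,P[:,:,1]-.1649)<.055)&(P[:,:,2]>.136)&(P[:,:,2]<.15)]
  if len(q)>5: c=np.array(cv2.minEnclosingCircle((q[:,:2]*1000).astype(np.float32))[0])/1000-[.4621,.1649]; print("handle ang",np.degrees(np.arctan2(c[1],c[0])),np.hypot(*c))
E
python3 chk.py
```

```text
time_s: 22.2
position: [0.4259, 0.1614, 0.1157]
orientation: [179.9, -0.1, -29.5]
force: [4.4, -4.1, 5.1]
finger_gap: 0.0192
ang -174.5 r 36.4  resist(tangential) 4.5  radial -4.0 fz 5.1 t 22.20
time_s: 22.62
position: [0.4245, 0.1624, 0.1147]
orientation: [179.9, 0.1, -29.5]
force: [-0.6, -0.7, -0.2]
finger_gap: 0.0504
ang -176.2 r 37.7  resist(tangential) 0.7  radial 0.6 fz -0.2 t 22.62
time_s: 23.28
position: [0.4266, 0.0596, 0.2678]
orientation: [-180.0, -0.2, -29.8]
force: [0.5, 0.0, -0.5]
finger_gap: 0.0553
time_s: 23.62
position: [0.4254, 0.0633, 0.265]
orientation: [180.0, 0.1, -29.5]
force: [1.3, 0.3, -0.3]
finger_gap: 0.0551
wrist 920 -161.2 22.02759552001953
wrist 978 -71.1 22.43910026550293
wrist 1180 108.2 21.893070220947266
wrist 635 17.9 21.925273895263672
wrist mug [(array([565., 280.]), 0.69, array([ 0.681, -0.284,  0.   ]))]
wrist tape []
wrist stapler [(array([144.,   7.]), 0.6, array([0.339, 0.348, 0.   ]))]
handle ang -173.31275206900202 0.03561503924463228
scene 137 -158.5 22.841552734375
scene 162 -71.4 22.774742126464844
scene 0 105.0 
scene 106 15.3 21.879648208618164
scene mug [(array([235., 310.]), 0.68, array([ 0.676, -0.289,  0.   ]))]
scene tape [(array([438., 179.]), 0.88, array([0.543, 0.391, 0.   ]))]
scene stapler [(array([382., 148.]), 0.95, array([0.33 , 0.336, 0.   ]))]
handle ang -167.46143707721583 0.035630164869892005
side 152 -160.7 22.888383865356445
side 139 -71.8 21.954206466674805
side 167 109.4 23.162025451660156
side 109 20.4 22.078548431396484
side mug [(array([322., 135.]), 0.72, array([ 0.682, -0.309,  0.   ]))]
side tape [(array([230., 320.]), 0.9, array([0.55 , 0.397, 0.   ]))]
side stapler [(array([314., 343.]), 0.77, array([0.338, 0.347, 0.   ]))]
handle ang -174.8837798347312 0.03661259946048083
```

View pics/wrist12.png

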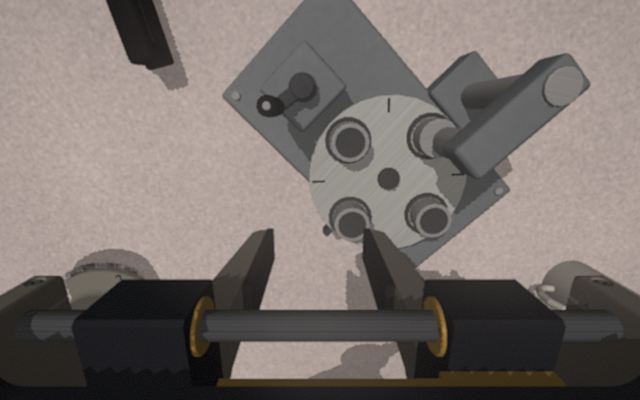

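View pics/scene12.png

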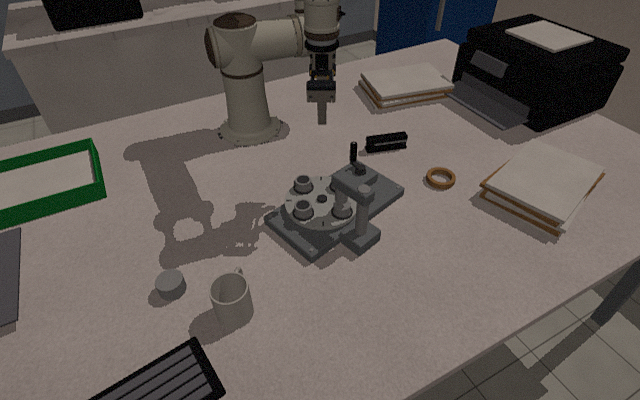

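The wrist view shows all four pucks standing in their collars with the loose one under the ram at (432,135). The table angle fits at 18.1–18.9° on average (ram about 15.25°), which is within the 4° tolerance. The bystanders are where they were, and the gripper is clear.

Run:
```python
from h import *
print(robot.finish_job(), robot.sense()["time_s"])
```

```text
the job is handed in; nothing more can be done
the job is handed in; nothing more can be done
```

The puck is in the empty collar and the table is home against its stop under the ram. I handed the job in at about 24 s of robot time, with the gripper open and clear.

- **Puck:** I put the smaller puck in the collar and let go of it before touching the crank. A check after release showed it flat, with its top 0.6 mm lower than a neighbouring puck's.
- **Crank:** I wound it clockwise about three turns at 2–3 N. At the stop the resistance rose to 12 N and levelled off at about 13 N. I estimate the clutch slipped about 0.15 rad. I worked that out from the handle angle and force, because the slip can't be read directly. I then backed off the load and released the grip.
- **Table position:** It stands about 3° from the ram's centre line, inside the 4° allowed. The three cameras disagreed by a few degrees on single pucks.
- **Other things:** The mug, tape ring and stapler showed no clear movement. Most readings agreed with the start to about 1 cm. One side-camera reading of the mug was 2 cm off, but the other two cameras put it where it began.
- **Discarded readings:** One estimate of the collar position was thrown out because a finger hid a puck; direct fits of the collar rim agreed with each other. A single tilted depth reading of the placed puck, taken while the arm was still settling, read level when repeated.

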